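Rock the locating block out of a satellite tray

TASK

The side walls of the black satellite tray are screwed up, so the tall printed locating block can come out of its pocket. Swing the clamp lever a quarter turn off the block's toe, so that it points square away from the block and stops short of the lens; then grip the block by its upper part and rock it side to side several times, along the length of its pocket, until it works free, without yanking it. Finish still holding it upright and still, just clear above its pocket by about a finger's breadth, and disturb nothing else on the bench.

Things in the scene. Friction and masses are not known exactly. Their poses are not given: they have to be found in the camera images.
- tray: Black satellite tray, screwed to the bench. Origin: pocket centre at bench level, z up; reaches x -75..175, y -100..130 mm. Floor 4 mm thick; 44 mm high pierced walls along both y edges, amber guides 44 mm high in both -x corners; board at x 65..150, y -88..-32, 22 mm high; lens at x 124, y 105, 34 mm across, 31 mm high.
- block: Tall amber printed locating block, 110 g. Origin: centre of its underside; axes parallel to the tray's, 4 mm above the bench when seated. Foot 30 (x) by 44 (y) by 26 mm high; stem 24 (x) by 40 mm (y) up to z = 90, 3 mm crown on top; toe 24 mm wide reaching to x = 42, top at z = 38. Grip the stem on its +y and -y faces about z = 70, so that it tilts with the gripper.
- block_top (a point): On the block's axis, 90 mm above its origin. Tight fit: straight up takes 50 to 75 N. With a firm grip (90 N is good), leaning it 6 to 8 degrees to +y, then -y, and so on (about the tray's x axis, pivot at plunger height), raising it 3 mm each time, walks it out. The plungers let go after about 16 mm: then straighten it and lift; its foot is level with the rim after 24 mm.
- pocket_rim (a point): Centre of the pocket's mouth, 28 mm above the bench. Pocket 32 mm (tray x) by 52 mm (tray y, the direction of rocking), floor 4 mm above the bench, in a bare aluminium boss 48 by 72 mm. A sprung plunger with a round nose in each end wall, at y = +22 and -22 mm, 20 mm above the bench, pinches the block with about 50 N.
- clamp (a joint): Angle of the clamp lever, rad: near 0 as found, lying across the block's toe along the tray's -y; grows anticlockwise seen from above; pi/2 when it points along the tray's +x; goes on to 2.3, over the lens. Light friction (about 1 N at the handle); stays where it is left.
- clamp_knob (a point): On the axis of the lever's upright round steel handle (22 mm diameter, from 50 to 92 mm above the bench), 76 mm above the bench and 105 mm from the pivot. The steel strap under it is 16 mm wide, 44 to 50 mm above the bench: grip above it.
- clamp_pivot (a point): On the lever's upright hinge axis, 76 mm above the bench; at x = 32, y = 55 mm in the tray. The bolt there is 56 mm high.
- driver: Bystander: screwdriver with a black handle, 170 mm long, lying on the bench beside the tray's -y wall.
- screw_bin: Bystander: open grey plastic bin 90 x 70 x 30 mm on the bench beside the tray's +y wall.
- spare: Bystander: low stepped amber spacer 30 x 44 x 34 mm standing on the bench, not to be confused with the tall block in the tray.
Not all that is in view belongs to the job. What is shaped like the block but blue or pink is not meant.

How it is judged:
By the outcome, as a careful person would: the job done as asked, in the order asked, and still so for the second after the job is handed in, while the arm keeps its last pose, push and grip.
It also fails if it takes over 51 s, if anything falls off the work surface, if the arm or the gripper's body presses on something with over 40 N, if the wrist force passes 120 N, or if a joint passes its speed limit or range.

ROBOT

A 6-joint arm with a two-finger parallel gripper is mounted at the origin on the work surface. World frame = base frame: x ahead of the robot, y to its left, z up, the work surface at z = 0. Lengths are in m, angles in rad, forces in N, time in s.
With the tool pointing down it reaches from about 0.275 to 0.875 m from the base axis. Payload 12.5 kg.
Tool frame: the origin (TCP) lies on the centre line of the jaws, within the pads' length; the fingertips stand 8 mm ahead of it and the grasp point (between the pads) lies 11 mm behind it (manip.tip_extent is the z of the fingertips in the tool frame, in m); z points along the fingers, y is the line along which they close (so a half turn about z gives the same grasp; the last joint's range is limited). The gripper opens to 85 mm and grips with 20 to 120 N. Pads are 22 mm wide; open, the fingers measure 114 mm over their backs; the gripper's body (76 mm by 85 mm) begins 54 mm behind the grasp point. The pads swing forward as they close: fully open they stand 13 mm farther back than shut.
Start: joints at [1.108, 0.351, 1.652, -0, 1.139, -0.085], TCP at [0.203, 0.511, 0.239] pointing down, gripper open.
Joint ranges: [-2.75, 2.75], [-0.79, 2.1], [0.01, 2.65], [-1.57, 4.71], [0.07, 3.14], [-2.87, 2.87]. Speed limits (rad/s): [2.22, 2.22, 2.79, 3.14, 3.14, 3.14].

INTERFACE

Orientations are given as a rotation vector (axis times angle).
In Python, from plant import manip, optics gives the robot as it stands.
- The arm moves only by the shell command python3 -m crank 'ROWS'. ROWS is JSON, a list of rows, each a list of 3 entries, a list of its own where there are three numbers: the turn, a rotation vector about the tool's x, y, z each as a share of 180 degrees, from -1 to 1, then the shift along the tool's x, y, z each as a share of 30 cm, from -1 to 1, then the closure, from -1 (fully open) to 1 (shut), so that 0 is half open. A call has 1 to 5 rows; each row shifts and turns the commanded pose from where the row before left it, along the tool's axes as they then stand; what a row does not reach is not made up. A row lasts 1/12 s, in which the tool goes at most 41.7 mm and 7.16 degrees, less where a joint would pass 70% of its speed; a pose out of reach is approached as far as the arm can. A call with a number of a shift or a turn outside -1 to 1 is refused whole. A call with a gripper value outside its range is refused whole. The fingers move at their own pace and stop on an object; the grip force is fixed at half the most. Time passes only in rows, so rows that do not move let the fingers close. It gives the time, the measured TCP pose, the force, the opening and the grip force at its end, in the units of the state.
- manip.read_state(): the state, without advancing time (a new reading comes with each control period).
- optics.camera(name): name is "scene" or "top" or "wrist"; returns a dict with "image" (420x560x3 uint8, red, green, blue), "depth" (420x560 float32, m along the optical axis (not along the pixel's ray), 0 where there is no reading), "fovy" (degrees; the focal length in pixels is half the picture's height over the tangent of half this angle, whatever the lens; pixels are square), "cx", "cy" (the principal point, pixels), "rvec" (rotation vector, rad) and "tvec" (3), from world to camera coordinates, as OpenCV has them; the wrist camera has in their place "hand_eye" (4x4, takes a point from camera to tool coordinates, whose origin is the TCP and whose axes are the flange's). Camera axes: x right, y down, z forward; pixel columns grow to the right and rows downward; lengths in m; the calibration is good to about 2 mm. A picture is of the moment at which its call begins: read the wrist's pose just before it.
- manip.finish_job(): hands the job in; it is judged then, once.
The state is a dict: "t": time; "joint_pos": joint angles; "qvel": joint speeds; "joint_efforts": joint torques, N m; "tool_pos": TCP position; "ee_rot": TCP orientation; "ft_force": force on the tool from outside, world axes, zero at the start; "wrist_torque": the same for the moment, N m; "gripper_width": finger opening in m; "grip_force": force on a finger pad.
Only numpy, scipy, OpenCV 4.12 (cv2) and the standard library are available. Lean on these libraries where they do the work, as an engineer would, in place of code of your own. Each camera call takes 0.05 s, during which the arm holds its last target. There are 200 camera calls.

## Working session

There is one attempt and no reset: what is moved stays moved. The work goes in short steps, Python scripts to look and compute and a shell command to move; the robot and the scene stay as the last step left them, time stands still between calls to the robot, and variables do not carry over. Pictures are saved under pics/ and viewed, at most 13 in all, crops included, and the job is handed in when it is done.

```bash
ls; mkdir -p pics; cat > h.py <<'E'
import numpy as np, cv2
from scipy.spatial.transform import Rotation as R
from plant import manip, optics
def cam(n):
    s=manip.read_state(); c=optics.camera(n); im=c["image"]; h=im.shape[0]
    f=h/2/np.tan(np.radians(c["fovy"])/2)
    if "hand_eye" in c:
        T=np.eye(4);T[:3,:3]=R.from_rotvec(s["ee_rot"]).as_matrix();T[:3,3]=s["tool_pos"]
        M=T@np.array(c["hand_eye"])
    else:
        W=np.eye(4);W[:3,:3]=R.from_rotvec(np.ravel(c["rvec"])).as_matrix();W[:3,3]=np.ravel(c["tvec"]);M=np.linalg.inv(W)
    c.update(f=f,M=M); return c
def cloud(c):
    d=c["depth"];v,u=np.mgrid[:d.shape[0],:d.shape[1]]
    P=np.stack([(u-c["cx"])/c["f"]*d,(v-c["cy"])/c["f"]*d,d],-1)
    return P@c["M"][:3,:3].T+c["M"][:3,3]
def ray(c,u,v,z):
    d=c["M"][:3,:3]@np.array([(u-c["cx"])/c["f"],(v-c["cy"])/c["f"],1]);o=c["M"][:3,3]
    return o+d*(z-o[2])/d[2]
def save(c,n): cv2.imwrite("pics/"+n,c["image"][:,:,::-1])
E
python3 - <<'E'
from h import *
for n in ("scene","top","wrist"):
    c=cam(n);save(c,n+"1.png");np.savez("pics/"+n+"1.npz",**{k:c[k] for k in("image","depth","f","cx","cy","M")})
    print(n,c["M"].round(3).tolist(),c["f"], (c["depth"]>0).mean())
s=manip.read_state();print(s,manip.tip_extent)
E
python3 -c "
import cv2,numpy as np
a=cv2.imread('pics/top1.png');b=cv2.imread('pics/scene1.png')
"
```

```text
pics
scene [[0.369, 0.74, -0.563, 1.03], [0.929, -0.287, 0.233, -0.171], [0.011, -0.609, -0.793, 0.743], [0.0, 0.0, 0.0, 1.0]] 404.60613839637733 0.9959651360544217
top [[0.017, -0.985, 0.174, 0.411], [-1.0, -0.013, 0.025, 0.017], [-0.022, -0.174, -0.985, 0.88], [0.0, 0.0, 0.0, 1.0]] 423.89885161788317 0.9962712585034014
wrist [[0.368, 0.88, 0.301, 0.125], [0.93, -0.348, -0.12, 0.543], [-0.001, 0.324, -0.946, 0.373], [0.0, 0.0, 0.0, 1.0]] 304.6849844041212 0.9959438775510204
{'t': 0.15, 'joint_pos': array([ 1.10837689e+00,  3.51148140e-01,  1.65224464e+00,  1.19924836e-05,
        1.13907744e+00, -8.46202192e-02]), 'qvel': array([-0.00037452, -0.00200228, -0.00239487,  0.00048496,  0.00136573,
        0.00020187]), 'joint_efforts': array([ 6.48799578e-04, -5.06248140e+01, -2.91502279e+01, -3.14855401e-05,
        3.29929215e-03,  4.94062647e-06]), 'tool_pos': array([0.20276344, 0.51101463, 0.23887488]), 'ee_rot': array([-5.89883804e-01, -3.08546342e+00,  1.32251083e-03]), 'ft_force': array([0.41624855, 0.01223755, 0.10379066]), 'wrist_torque': array([-0.00678469, -0.05437905, -0.01762208]), 'grip_force': 0.0, 'gripper_width': 0.08521425824199443} 0.008
```

View pics/top1.png

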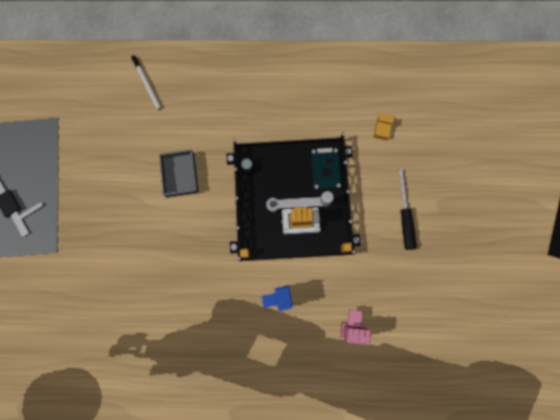

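View pics/scene1.png

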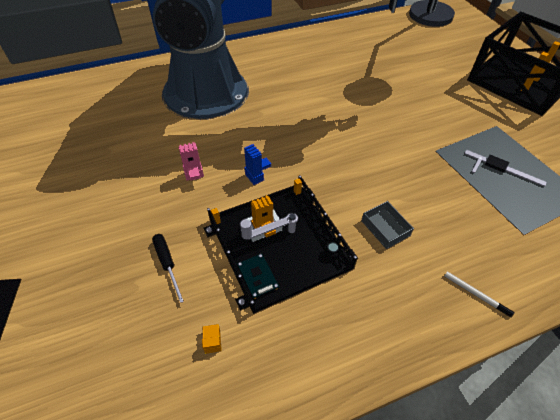

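The top view shows the tray around (293,198), the tall amber block at (301,217), the knob at (327,198), the pivot at (272,204) and the lens at (246,163). The scene view shows the same layout.

```bash
python3 - <<'E'
from h import *
def ld(n):
    z=np.load("pics/"+n+"1.npz");return {k:z[k] for k in z.files}
for n,box in(("top",(265,345,185,240)),("scene",(200,310,180,260))):
    c=ld(n);P=cloud(c);hsv=cv2.cvtColor(c["image"],cv2.COLOR_RGB2HSV)
    u0,u1,v0,v1=box;m=np.zeros(P.shape[:2],bool);m[v0:v1,u0:u1]=1
    H,S,V=hsv[...,0],hsv[...,1],hsv[...,2]
    am=m&(H>8)&(H<28)&(S>150)&(V>60)
    q=P[am&(P[...,2]>.085)];print(n,"crown",len(q),q.mean(0).round(4),q.min(0).round(4),q.max(0).round(4), cv2.minAreaRect((q[:,:2]*1000).astype(np.float32)))
    gy=m&(S<90)&(V>80)
    for a,b in((.086,.1),(.05,.06),(.042,.053),(.024,.032)):
        k=gy&(P[...,2]>a)&(P[...,2]<b);q=P[k]
        if len(q)>5:
            v,u=np.nonzero(k);print(n,a,b,len(q),q.mean(0).round(4),(u.mean().round(1),v.mean().round(1)),(u.min(),u.max(),v.min(),v.max()),cv2.minAreaRect((q[:,:2]*1000).astype(np.float32)))
c=ld("top");P=cloud(c);hsv=cv2.cvtColor(c["image"],cv2.COLOR_RGB2HSV)
m=np.zeros(P.shape[:2],bool);m[130:265,220:362]=1
k=m&(P[...,2]>.001)&(P[...,2]<.01)&(hsv[...,2]<40)
print("tray floor",cv2.minAreaRect((P[k][:,:2]*1000).astype(np.float32)))
k=m&(P[...,2]>.038)&(P[...,2]<.048);q=P[k][:,:2]*1000
print("tray walls",cv2.minAreaRect(q.astype(np.float32)),len(q))
k=np.zeros_like(m);k[150:176,236:258]=1;k&=(P[...,2]>.026)&(P[...,2]<.036);print("lens",P[k].mean(0),k.sum())
im=np.hstack([cv2.resize(c["image"][125:270,215:365],(450,435),interpolation=3),cv2.resize(ld("scene")["image"][170:320,195:360],(350,318)) .repeat(1,0)[:435] if 0 else cv2.resize(ld("scene")["image"][175:315,200:360],(350,435))])
cv2.imwrite("pics/z.png",im[:,:,::-1])
E
```

```text
top crown 263 [ 0.5335 -0.011   0.0955] [ 0.5214 -0.0286  0.0853] [0.5468 0.007  0.1004] ((534.228271484375, -10.792749404907227), (24.61306381225586, 35.90719223022461), 2.0644989013671875)
top 0.086 0.1 109 [ 0.5682 -0.0578  0.0919] (np.float64(326.4), np.float64(197.2)) (np.int64(312), np.int64(333), np.int64(191), np.int64(219)) ((554.8154296875, -45.196434020996094), (20.428668975830078, 60.589595794677734), 47.49292755126953)
top 0.05 0.06 236 [0.5651 0.0065 0.0518] (np.float64(292.1), np.float64(202.3)) (np.int64(267), np.int64(323), np.int64(197), np.int64(209)) ((563.9899291992188, 1.1443290710449219), (22.394432067871094, 110.25112915039062), 2.1146721839904785)
top 0.042 0.053 425 [0.5652 0.0012 0.0497] (np.float64(294.7), np.float64(202.4)) (np.int64(267), np.int64(322), np.int64(197), np.int64(209)) ((564.1727294921875, 1.8796958923339844), (22.6892147064209, 109.09954833984375), 2.1983728408813477)
top 0.024 0.032 383 [ 0.5293 -0.0115  0.0278] (np.float64(300.6), np.float64(222.0)) (np.int64(283), np.int64(319), np.int64(207), np.int64(232)) ((534.4150390625, -11.760932
[... 824 characters left out ...]
 np.float64(226.0)) (np.int64(207), np.int64(297), np.int64(208), np.int64(252)) ((521.59521484375, -29.231536865234375), (126.32526397705078, 166.27500915527344), 4.472079753875732)
scene 0.024 0.032 75 [0.5308 0.0039 0.0273] (np.float64(269.0), np.float64(218.9)) (np.int64(245), np.int64(294), np.int64(209), np.int64(229)) ((529.828857421875, 4.2046966552734375), (105.15083312988281, 51.9157600402832), 73.65403747558594)
tray floor ((584.4600219726562, 6.3051300048828125), (240.36978149414062, 263.3027038574219), 4.212550640106201)
tray walls ((583.7076416015625, 6.6491241455078125), (249.24595642089844, 230.9266357421875), 3.954409599304199) 883
lens [0.64936352 0.10216883 0.03006142] 133
```

View pics/z.png

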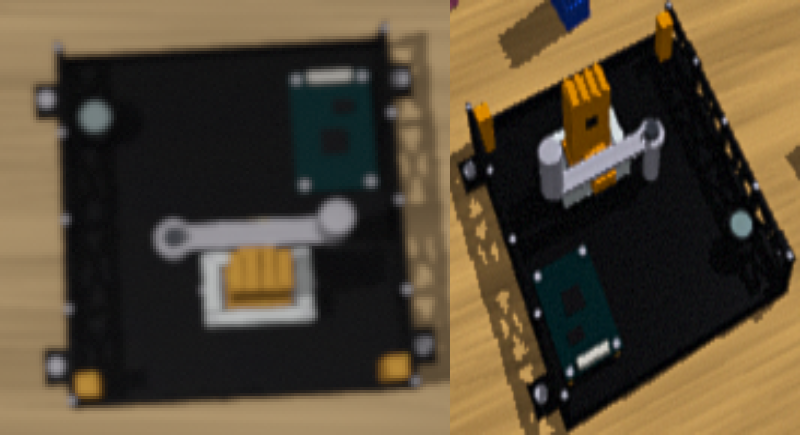

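```bash
r='x'; python3 -m crank '[[[0,0,0.0357],[0,0,0],-1],[[0,0,0.0357],[0,0,0],-1],[[0,0,0.0357],[0,0,0],-1],[[0,0,0.0357],[0,0,0],-1],[[0,0,0.0357],[0,0,0],-1]]'
python3 -m crank '[[[0,0,0.0357],[0,0,0],-1],[[0,0,0.0357],[0,0,0],-1],[[0,0,0.0357],[0,0,0],-1],[[0,0,0.0357],[0,0,0],-1],[[0,0,0.0357],[0,0,0],-1]]'
python3 -m crank '[[[0,0,0],[-0.0991,0.0542,0],-1],[[0,0,0],[-0.0991,0.0542,0],-1],[[0,0,0],[-0.0991,0.0542,0],-1],[[0,0,0],[-0.0991,0.0542,0],-1],[[0,0,0],[-0.0991,0.0542,0],-1]]'
python3 -m crank '[[[0,0,0],[-0.0991,0.0542,0],-1],[[0,0,0],[-0.0991,0.0542,0],-1],[[0,0,0],[-0.0991,0.0542,0],-1],[[0,0,0],[-0.0991,0.0542,0],-1],[[0,0,0],[-0.0991,0.0542,0],-1]]'
python3 -m crank '[[[0,0,0],[-0.0991,0.0542,0],-1],[[0,0,0],[-0.0991,0.0542,0],-1],[[0,0,0],[-0.0991,0.0542,0],-1],[[0,0,0],[-0.0991,0.0542,0],-1],[[0,0,0],[-0.0991,0.0542,0],-1]]'
python3 -m crank '[[[0,0,0],[-0.0991,0.0542,0],-1],[[0,0,0],[-0.0991,0.0542,0],-1],[[0,0,0],[-0.0991,0.0542,0],-1],[[0,0,0],[-0.0991,0.0542,0],-1],[[0,0,0],[0,0,0],-1]]'
cat >> h.py <<'E'
def tool():
    s=manip.read_state();return np.array(s["tool_pos"]),R.from_rotvec(s["ee_rot"])
def go(p,r=None):
    "residual to the pose: shift and turn in tool axes, in shares"
    p0,r0=tool();print("shift",(r0.inv().apply(np.array(p)-p0)/.3).round(4),end=" ")
    if r is not None: print("turn",((r0.inv()*r).as_rotvec()/np.pi).round(4),end=" ")
    print("pos",p0.round(4))
def down(phi,tilt=0,yaw=4):
    "tool pointing down, closing axis at phi deg; then tilted about tray x by tilt deg"
    a=np.radians(phi);y=np.array([np.cos(a),np.sin(a),0]);z=np.array([0,0,-1.]);x=np.cross(y,z)
    ax=np.array([np.cos(np.radians(yaw)),np.sin(np.radians(yaw)),0])
    return R.from_rotvec(np.radians(tilt)*ax)*R.from_matrix(np.stack([x,y,z],1))
E
python3 - <<'E'
from h import *
c=cam("wrist");save(c,"w2.png");P=cloud(c)
hsv=cv2.cvtColor(c["image"],cv2.COLOR_RGB2HSV)
for nm,lo,hi,t in(("knob",.087,.098,0),("strap",.046,.054,0),("boss",.025,.032,0)):
    k=(P[...,2]>lo)&(P[...,2]<hi)&(hsv[...,1]<90)&(hsv[...,2]>50)
    k&=(np.hypot(P[...,0]-.55,P[...,1])<.13);q=(P[k][:,:2]*1000).astype(np.float32)
    print(nm,len(q),cv2.minAreaRect(q), np.median(q,0))
k=(P[...,2]>.085)&(hsv[...,1]>150)&(np.hypot(P[...,0]-.535,P[...,1]+.01)<.06);print("crown",cv2.minAreaRect((P[k][:,:2]*1000).astype(np.float32)),k.sum())
go([.569,-.0595,.066],down(4));print(manip.read_state()["t"])
E
```

```text
t: 0.57
tool_pos: [0.2028, 0.5111, 0.2391]
ee_rot: [-1.429, -2.798, 0.001]
ft_force: [0.5, -0.0, 0.3]
gripper_width: 0.0853
grip_force: 0.0
t: 0.98
tool_pos: [0.2028, 0.5111, 0.2391]
ee_rot: [2.147, 2.293, -0.001]
ft_force: [-0.5, -0.4, 0.0]
gripper_width: 0.0853
grip_force: 0.0
t: 1.4
tool_pos: [0.295, 0.3673, 0.2392]
ee_rot: [2.14, 2.3, -0.0]
ft_force: [1.4, 0.3, 0.1]
gripper_width: 0.0854
grip_force: 0.0
t: 1.82
tool_pos: [0.3868, 0.2247, 0.2393]
ee_rot: [2.141, 2.299, -0.0]
ft_force: [0.6, 0.1, -0.6]
gripper_width: 0.0852
grip_force: 0.0
t: 2.23
tool_pos: [0.4785, 0.0822, 0.2392]
ee_rot: [-2.141, -2.299, 0.0]
ft_force: [0.0, -0.0, -0.0]
gripper_width: 0.0852
grip_force: 0.0
t: 2.65
tool_pos: [0.5535, -0.0344, 0.2389]
ee_rot: [2.143, 2.295, -0.0]
ft_force: [0.7, 0.7, -0.4]
gripper_width: 0.0856
grip_force: 0.0
knob 378 ((545.64501953125, -31.66004180908203), (21.26780128479004, 91.46981048583984), 43.454952239990234) [569.3678   -55.942276]
strap 1529 ((539.3956298828125, 31.396240234375), (93.33784484863281, 173.70301818847656), 1.9310221672058105) [565.45984     7.0594153]
boss 941 ((556.30615234375, -40.38550567626953), (146.1831817626953, 134.48390197753906), 4.045242786407471) [533.4289    10.308188]
crown ((534.462646484375, -9.732154846191406), (22.809553146362305, 39.682899475097656), 3.4457080364227295) 1055
shift [-0.0941  0.0502  0.5756] turn [-0.0002  0.     -0.0004] pos [ 0.5521 -0.0323  0.2387]
2.7
```

View pics/w2.png

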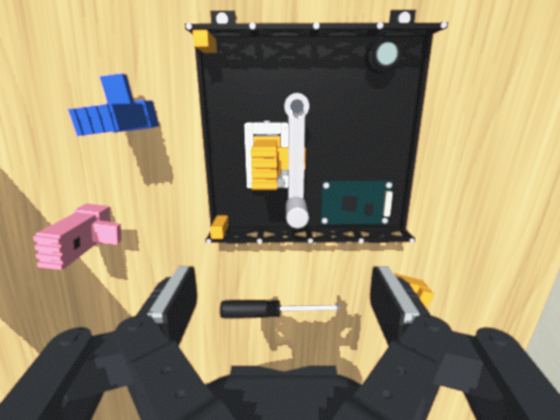

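The wrist view shows the lever from its pivot at (297,104) to the knob at (297,214), the block crown at (265,163), and both fingers clear of everything.

```bash
python3 - <<'E'
from h import *
c=cam("wrist");P=cloud(c);hsv=cv2.cvtColor(c["image"],cv2.COLOR_RGB2HSV)
m=((P[...,2]>.088)&(P[...,2]<.097)&(hsv[...,1]<70)&(hsv[...,2]>80)).astype(np.uint8)
m=cv2.morphologyEx(m,cv2.MORPH_OPEN,np.ones((5,5)))
n,l,st,ce=cv2.connectedComponentsWithStats(m);print(st[1:],ce[1:])
for i in range(1,n): print(ray(c,*ce[i],.092), np.median(P[l==i],0))
for nm,lo,hi in(("pivot",.053,.059),):
    m=((P[...,2]>lo)&(P[...,2]<hi)).astype(np.uint8);n,l,st,ce=cv2.connectedComponentsWithStats(m)
    for i in range(1,n):
        if st[i,4]>25: print(nm,st[i],ray(c,*ce[i],.056))
go([.569,-.0595,.066],down(4))
E
```

```text
[[289 210  21  19 332]] [[298.93373494 219.0753012 ]]
[ 0.57001883 -0.05675152  0.092     ] [ 0.57025054 -0.05684601  0.0915126 ]
pivot [292 101  14  15 164] [0.56224164 0.04702411 0.056     ]
pivot [130 105   9  25  63] [0.39922391 0.02700726 0.056     ]
pivot [289 198  18   6  28] [ 0.56854002 -0.04864306  0.056     ]
pivot [ 61 221  26  36 160] [ 0.32545896 -0.10645077  0.056     ]
shift [-0.0992  0.0527  0.5756] turn [-0.0003 -0.0001 -0.0001] pos [ 0.5513 -0.031   0.2387]
```

```bash
python3 -m crank '[[[0,0,0],[-0.0475,0.027,0.07],-1],[[0,0,0],[-0.0475,0.027,0.07],-1],[[0,0,0],[0,0,0.08],-1],[[0,0,0],[0,0,0.08],-1],[[0,0,0],[0,0,0.08],-1]]'
python3 -m crank '[[[0,0,0],[0,0,0.08],-1],[[0,0,0],[0,0,0.06],-1],[[0,0,0],[0,0,0.0556],-1],[[0,0,0],[0,0,0],-1],[[0,0,0],[0,0,0],-1]]'
python3 -c "
from h import *
go([.5695,-.0583,.066],down(4))"
python3 -m crank '[[[0,0,0],[0,0,0],0.2],[[0,0,0],[0,0,0],0.2],[[0,0,0],[0,0,0],0.2],[[0,0,0],[0,0,0],0.4],[[0,0,0],[0,0,0],0.4]]'
python3 -m crank '[[[0,0,0],[0,0,0],1],[[0,0,0],[0,0,0],1],[[0,0,0],[0,0,0],1],[[0,0,0],[0,0,0],1],[[0,0,0],[0,0,0],1]]'
python3 - <<'E'
from h import *
c=cam("wrist");save(c,"w3.png")
E
```

```text
t: 3.17
tool_pos: [0.569, -0.0564, 0.1243]
ee_rot: [-2.14, -2.3, 0.0]
ft_force: [0.3, -1.0, -0.7]
gripper_width: 0.0858
grip_force: 0.0
t: 3.58
tool_pos: [0.5689, -0.0565, 0.0665]
ee_rot: [-2.139, -2.299, 0.001]
ft_force: [0.7, -0.1, 0.1]
gripper_width: 0.0858
grip_force: 0.0
shift [-0.0061  0.0015  0.0016] turn [-0.0005 -0.0002  0.0008] pos [ 0.5689 -0.0565  0.0665]
t: 4.0
tool_pos: [0.5697, -0.0575, 0.0671]
ee_rot: [2.14, 2.299, 0.001]
ft_force: [-0.2, -0.7, 0.3]
gripper_width: 0.0266
grip_force: 0.0
t: 4.42
tool_pos: [0.5697, -0.0575, 0.0671]
ee_rot: [2.14, 2.299, 0.001]
ft_force: [-1.8, 0.8, 6.1]
gripper_width: 0.0205
grip_force: 58.4
```

View pics/w3.png

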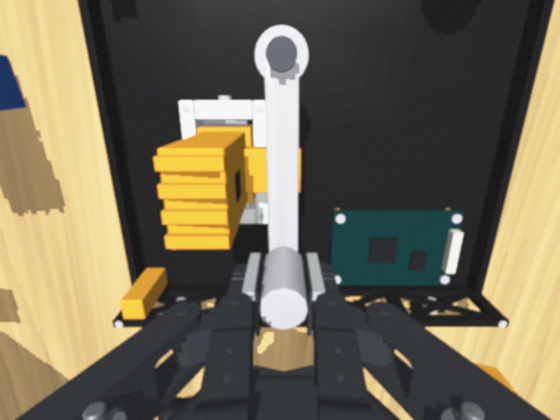

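The knob is gripped at (284,300), with both fingers above the strap and clear of the block. Next I swing the lever.

```bash
python3 -m crank '[[[0,0,-0.0333],[0.0019,0.0364,0],1],[[0,0,-0.0333],[0.0019,0.0364,0],1],[[0,0,-0.0333],[0.0019,0.0364,0],1],[[0,0,-0.0333],[0.0019,0.0364,0],1],[[0,0,-0.0333],[0.0019,0.0364,0],1]]'
python3 -m crank '[[[0,0,-0.0333],[0.0019,0.0364,0],1],[[0,0,-0.0333],[0.0019,0.0364,0],1],[[0,0,-0.0333],[0.0019,0.0364,0],1],[[0,0,-0.0333],[0.0019,0.0364,0],1],[[0,0,-0.0333],[0.0019,0.0364,0],1]]'
python3 -m crank '[[[0,0,-0.0333],[0.0019,0.0364,0],1],[[0,0,-0.0333],[0.0019,0.0364,0],1],[[0,0,-0.0333],[0.0019,0.0364,0],1],[[0,0,-0.0333],[0.0019,0.0364,0],1],[[0,0,-0.0333],[0.0019,0.0364,0],1]]'
python3 -m crank '[[[0,0,0],[0,0,0],1],[[0,0,0],[0,0,0],1]]'
python3 - <<'E'
from h import *
c=cam("wrist");save(c,"w4.png");P=cloud(c)
go([.5626+.1045*np.cos(np.radians(4)),.0465+.1045*np.sin(np.radians(4)),.067],down(94))
# edges of strap
hsv=cv2.cvtColor(c["image"],cv2.COLOR_RGB2HSV)
k=(P[...,2]>.046)&(P[...,2]<.053)&(hsv[...,1]<70)&(hsv[...,2]>60)&(P[...,0]>.585)&(P[...,0]<.64)&(abs(P[...,1]-.05)<.03)
q=P[k];y=[(x,np.median(q[abs(q[:,0]-x)<.003,1])) for x in np.arange(.588,.638,.006)];print(k.sum(),np.degrees(np.arctan(np.polyfit(*zip(*y),1)[0])))
E
```

```text
t: 4.88
tool_pos: [0.6207, -0.0392, 0.0671]
ee_rot: [-1.466, -2.777, -0.0]
ft_force: [-5.5, 4.9, 8.6]
gripper_width: 0.0203
grip_force: 59.0
t: 5.3
tool_pos: [0.6553, 0.0018, 0.067]
ee_rot: [-0.697, -3.06, 0.0]
ft_force: [-11.6, 2.9, 11.5]
gripper_width: 0.0209
grip_force: 59.4
t: 5.72
tool_pos: [0.6646, 0.0544, 0.067]
ee_rot: [0.118, -3.134, 0.001]
ft_force: [-16.8, -2.3, 15.0]
gripper_width: 0.0203
grip_force: 59.7
t: 5.88
tool_pos: [0.6646, 0.0545, 0.067]
ee_rot: [0.113, -3.135, 0.001]
ft_force: [-14.5, -2.1, 13.2]
gripper_width: 0.0203
grip_force: 59.5
shift [-0.0074 -0.0023  0.    ] turn [-0.0001 -0.0015  0.0004] pos [0.6646 0.0543 0.067 ]
3393 4.95456095999865
```

View pics/w4.png

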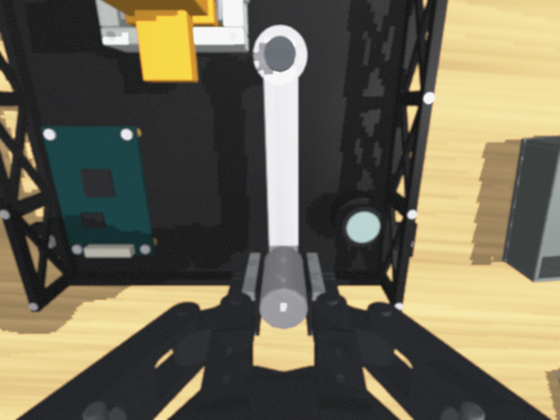

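The lever now points along tray +x, clear of the lens at (362,228). I release it, rise, and move over the block.

```bash
python3 -m crank '[[[0,0,0],[0.006,0,0],1],[[0,0,0],[0,0,0],1],[[0,0,0],[0,0,0],0.2],[[0,0,0],[0,0,0],-0.2],[[0,0,0],[0,0,0],-0.5]]'
python3 -m crank '[[[0,0,0],[0,0,0],-1],[[0,0,0],[0,0,0],-1],[[0,0,0],[0,0,-0.06],-1],[[0,0,0],[0,0,-0.09],-1],[[0,0,0],[0,0,-0.09],-1]]'
python3 -m crank '[[[0,0,0],[0,0,-0.09],-1],[[0,0,0],[0.08,-0.035,0],-1],[[0,0,0],[0.08,-0.035,0],-1],[[0,0,0],[0.08,-0.035,0],-1],[[0,0,0],[0.08,-0.035,0],-1]]'
python3 -m crank '[[[0,0,0],[0.08,-0.035,0],-1],[[0,0,0],[0,0,0],-1],[[0,0,0],[0,0,0],-1]]'
python3 - <<'E'
from h import *
c=cam("wrist");P=cloud(c);hsv=cv2.cvtColor(c["image"],cv2.COLOR_RGB2HSV);save(c,"w5.png")
k=((P[...,2]>.088)&(P[...,2]<.105)&(hsv[...,1]>150)).astype(np.uint8)
k=cv2.morphologyEx(k,cv2.MORPH_OPEN,np.ones((5,5)))>0;print("crown",cv2.minAreaRect((P[k][:,:2]*1000).astype(np.float32)),k.sum())
k=cam("top");print(0)
go([.5345,-.011,.063],down(94))
P=cloud(k)
h=cv2.cvtColor(k["image"],cv2.COLOR_RGB2HSV)
def cen(lo,hi,x,y,r,z):
    m=(P[...,2]>lo)&(P[...,2]<hi)&(np.hypot(P[...,0]-x,P[...,1]-y)<r)&(h[...,1]<90);v,u=np.nonzero(m)
    if len(u): print(ray(k,u.mean(),v.mean(),z),len(u))
cen(.086,.097,.666,.053,.03,.092);cen(.05,.06,.5625,.046,.015,.054)
E
```

```text
t: 6.35
tool_pos: [0.6645, 0.054, 0.0663]
ee_rot: [0.11, -3.139, -0.0]
ft_force: [-0.1, -0.1, -0.3]
gripper_width: 0.056
grip_force: 0.0
t: 6.77
tool_pos: [0.6641, 0.054, 0.1387]
ee_rot: [0.11, -3.138, -0.0]
ft_force: [1.0, 0.1, 0.8]
gripper_width: 0.0851
grip_force: 0.0
t: 7.18
tool_pos: [0.5706, 0.005, 0.1656]
ee_rot: [-0.11, 3.139, -0.0]
ft_force: [0.7, -0.5, 0.0]
gripper_width: 0.0853
grip_force: 0.0
t: 7.43
tool_pos: [0.5481, -0.0072, 0.166]
ee_rot: [-0.108, 3.139, -0.0]
ft_force: [-0.7, -0.1, -0.1]
gripper_width: 0.0854
grip_force: 0.0
crown ((533.56201171875, -9.907106399536133), (24.486148834228516, 39.281612396240234), 3.4549033641815186) 1792
0
shift [ 0.0504 -0.0112  0.3428] turn [-0.      0.0003  0.    ] pos [ 0.5493 -0.0066  0.1659]
```

View pics/w5.png

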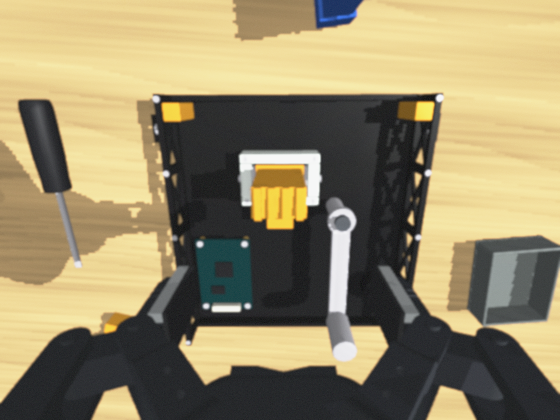

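The block at (280,195) is free of the lever. I descend and grip the stem.

```bash
python3 -m crank '[[[0,0,0],[0.026,-0.005,0.02],-1],[[0,0,0],[0.026,-0.005,0.03],-1],[[0,0,0],[0,0,0.07],-1],[[0,0,0],[0,0,0.07],-1],[[0,0,0],[0,0,0.07],-1]]'
python3 -m crank '[[[0,0,0],[0,0,0.05],-1],[[0,0,0],[0,0,0.033],-1],[[0,0,0],[0,0,0],-1],[[0,0,0],[0,0,0],-0.4],[[0,0,0],[0,0,0],-0.2]]'
python3 -c "
from h import *
go([.534,-.0105,.063],down(94));print(manip.read_state()['gripper_width'])"
python3 -m crank '[[[0,0,0],[0,0,0],0],[[0,0,0],[0,0,0],0.05],[[0,0,0],[0,0,0],0.1],[[0,0,0],[0,0,0],1],[[0,0,0],[0,0,0],1]]'
python3 -m crank '[[[0,0,0],[0,0,0],1],[[0,0,0],[0,0,0],1],[[0,0,0],[0,0,0],1],[[0,0,0],[0,0,0],1]]'
python3 -c "
from h import *
c=cam('wrist');save(c,'w6.png')
go([.534,-.0105,.063],down(94))"
```

```text
t: 7.95
tool_pos: [0.5331, -0.0106, 0.0864]
ee_rot: [-0.111, 3.139, -0.0]
ft_force: [0.6, -0.2, 1.1]
gripper_width: 0.0852
grip_force: 0.0
t: 8.37
tool_pos: [0.5337, -0.0108, 0.0634]
ee_rot: [-0.11, 3.138, -0.0]
ft_force: [-0.0, 0.0, 1.4]
gripper_width: 0.0636
grip_force: 0.0
shift [-0.0009  0.0008  0.0015] turn [-0.0001  0.0004  0.0001] pos [ 0.5337 -0.0108  0.0634]
0.0636365282924078
t: 8.78
tool_pos: [0.5338, -0.0111, 0.0637]
ee_rot: [-0.11, 3.138, -0.001]
ft_force: [-0.9, -2.3, 6.0]
gripper_width: 0.0396
grip_force: 59.5
t: 9.12
tool_pos: [0.5338, -0.0111, 0.0637]
ee_rot: [-0.11, 3.138, -0.001]
ft_force: [-0.6, -1.5, 5.6]
gripper_width: 0.0396
grip_force: 59.5
shift [-0.0009  0.0021  0.0025] turn [-0.0002  0.0005  0.0001] pos [ 0.5338 -0.0111  0.0637]
```

View pics/w6.png

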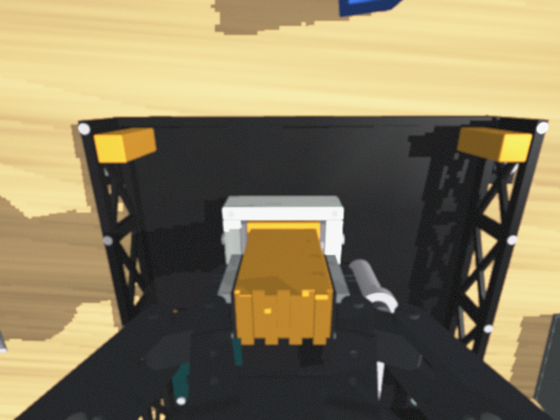

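The stem is gripped square, with a 39.6 mm opening and 59 N. I start rocking: lean to +y first, then check.

```bash
python3 -m crank '[[[0.0194,0,0],[0,0.0089,-0.004],1],[[0.0194,0,0],[0,0.009,-0.004],1],[[0,0,0],[0,0,0],1]]'
python3 -m crank '[[[-0.0194,0,0],[0,-0.0092,-0.0025],1],[[-0.0194,0,0],[0,-0.0092,-0.0025],1],[[-0.0194,0,0],[0,-0.0094,-0.0025],1],[[-0.0194,0,0],[0,-0.0094,-0.0025],1],[[0,0,0],[0,0,0],1]]'
python3 - <<'E'
from h import *
c=cam("wrist");save(c,"w7.png");p,r=tool();r=r*R.from_rotvec([0,0,0]);print(((down(94).inv()*r).as_rotvec()*180/np.pi).round(2), (p+r.apply([0,0,.0437+.0054])).round(4), manip.read_state()["wrist_torque"].round(2))
E
```

```text
t: 9.42
tool_pos: [0.5333, -0.0048, 0.0661]
ee_rot: [-0.112, 3.127, -0.197]
ft_force: [-2.5, -6.2, 12.6]
gripper_width: 0.0392
grip_force: 63.3
t: 9.83
tool_pos: [0.5342, -0.0178, 0.0687]
ee_rot: [0.107, -3.131, -0.196]
ft_force: [1.7, 0.9, 2.2]
gripper_width: 0.0394
grip_force: 65.1
[-6.99 -0.08  0.11] [ 0.5338 -0.0114  0.0201] [ 0.37 -0.27  0.22]
```

View pics/w7.png

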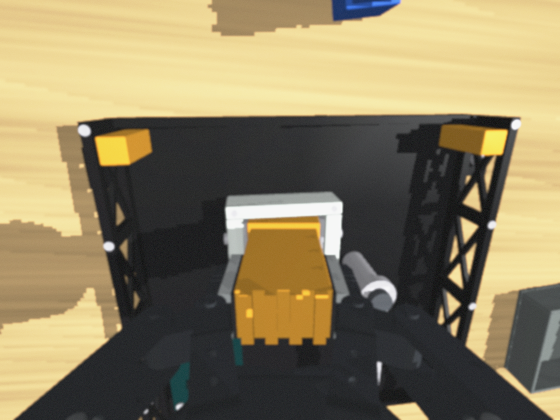

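The block leans with the gripper and has not slipped; the pivot stays at (0.534,-0.011,0.020). I keep rocking.

```bash
python3 -m crank '[[[0.0194,0,0],[0,0.01,-0.0025],1],[[0.0194,0,0],[0,0.0101,-0.0025],1],[[0.0194,0,0],[0,0.0103,-0.0025],1],[[0.0194,0,0],[0,0.0104,-0.0025],1],[[0,0,0],[0,0,0],1]]'
python3 -m crank '[[[-0.0194,0,0],[0,-0.0106,-0.0025],1],[[-0.0194,0,0],[0,-0.0108,-0.0025],1],[[-0.0194,0,0],[0,-0.0109,-0.0025],1],[[-0.0194,0,0],[0,-0.011,-0.0025],1],[[0,0,0],[0,0,0],1]]'
python3 -m crank '[[[0.0194,0,0],[0,0.0112,-0.0025],1],[[0.0194,0,0],[0,0.0114,-0.0025],1],[[0.0194,0,0],[0,0.0115,-0.0025],1],[[0.0194,0,0],[0,0.0117,-0.0025],1],[[0,0,0],[0,0,0],1]]'
python3 - <<'E'
from h import *
p,r=tool();print(((down(94).inv()*r).as_rotvec()*180/np.pi).round(2), (p+r.apply([0,0,.0437+.0144])).round(4), manip.read_state()["wrist_torque"].round(2))
c=cam("scene");save(c,"s8.png");cv2.imwrite("pics/s8z.png",cv2.resize(c["image"][160:280,200:340],(700,600),interpolation=3)[:,:,::-1])
E
```

```text
t: 10.3
tool_pos: [0.5332, -0.0034, 0.0722]
ee_rot: [-0.114, 3.127, -0.2]
ft_force: [0.4, -9.8, 2.1]
gripper_width: 0.0395
grip_force: 65.3
t: 10.72
tool_pos: [0.5342, -0.0179, 0.0753]
ee_rot: [0.107, -3.131, -0.194]
ft_force: [1.4, 2.0, 2.0]
gripper_width: 0.0393
grip_force: 67.4
t: 11.13
tool_pos: [0.5338, -0.0038, 0.0794]
ee_rot: [-0.116, 3.125, -0.207]
ft_force: [0.8, -20.1, 9.2]
gripper_width: 0.0391
grip_force: 69.7
[ 7.58 -0.2  -0.25] [ 0.5345 -0.0114  0.0218] [-5.19 -0.45 -0.07]
```

View pics/s8z.png

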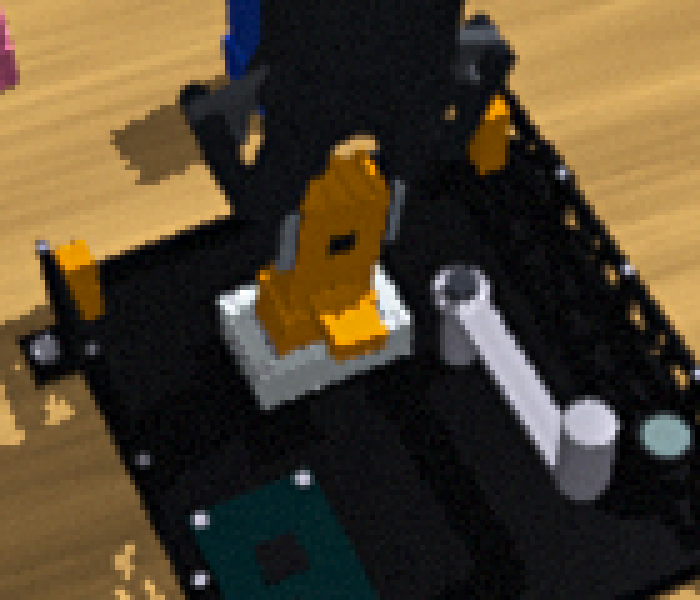

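The block leans toward +y in the pocket and has clearly risen; the lever has stayed along +x. Two more rocks, then I straighten.

```bash
python3 -m crank '[[[-0.0194,0,0],[0,-0.0117,-0.0025],1],[[-0.0194,0,0],[0,-0.0118,-0.0025],1],[[-0.0194,0,0],[0,-0.012,-0.0025],1],[[-0.0158,0,0],[0,-0.0098,-0.002],1],[[0,0,0],[0,0,0],1]]'
python3 -c "
from h import *
p,r=tool();print(((down(94).inv()*r).as_rotvec()*180/np.pi).round(2), p, manip.read_state()['wrist_torque'].round(2))"
python3 -m crank '[[[0.0178,0,0],[0,0.0114,-0.0025],1],[[0.0178,0,0],[0,0.0114,-0.0025],1],[[0,0,0],[0,0,0],1],[[0,0,0],[0,0,0],1]]'
python3 -c "
from h import *
p,r=tool();print(((down(94).inv()*r).as_rotvec()*180/np.pi).round(2), p, manip.read_state()['wrist_torque'].round(2))
go([.534,-.0111,p[2]],down(94))"
```

```text
t: 11.6
tool_pos: [0.5342, -0.0167, 0.0825]
ee_rot: [0.106, -3.133, -0.176]
ft_force: [2.6, 9.9, 4.7]
gripper_width: 0.0392
grip_force: 68.4
[-6.43 -0.1   0.12] [ 0.5342276  -0.01667122  0.0825259 ] [ 2.14 -0.56 -0.03]
t: 11.93
tool_pos: [0.5334, -0.0096, 0.0842]
ee_rot: [-0.114, 3.138, -0.005]
ft_force: [-0.4, -3.7, 1.9]
gripper_width: 0.0393
grip_force: 68.4
[ 0.2  -0.06 -0.16] [ 0.5333743  -0.00962767  0.08423829] [-0.66  0.03  0.01]
shift [-0.0017 -0.005   0.    ] turn [-0.0011  0.0003  0.0009] pos [ 0.5334 -0.0096  0.0842]
```

```bash
python3 -m crank '[[[0,0,0],[0,-0.0025,-0.008],1],[[0,0,0],[0,-0.0025,-0.01],1],[[0,0,0],[0,0,-0.012],1],[[0,0,0],[0,0,-0.012],1],[[0,0,0],[0,0,-0.012],1]]'
python3 -m crank '[[[0,0,0],[0,0,-0.01],1],[[0,0,0],[0,0,0],1],[[0,0,0],[0,0,0],1],[[0,0,0],[0,0,0],1],[[0,0,0],[0,0,0],1]]'
python3 - <<'E'
from h import *
p,r=tool();print(((down(94).inv()*r).as_rotvec()*180/np.pi).round(2), p)
c=cam("scene");P=cloud(c);cv2.imwrite("pics/s9z.png",cv2.resize(c["image"][160:280,200:340],(700,600),interpolation=3)[:,:,::-1])
h=cv2.cvtColor(c["image"],cv2.COLOR_RGB2HSV);k=(h[...,1]>150)&(h[...,0]>8)&(h[...,0]<28)&(np.hypot(P[...,0]-.54,P[...,1]+.01)<.045)&(P[...,2]>.035);print("lowest",np.percentile(P[k][:,2],[0,1,3,50]))
E
```

```text
t: 12.35
tool_pos: [0.5333, -0.0118, 0.1004]
ee_rot: [-0.109, 3.14, -0.002]
ft_force: [-0.3, -0.7, -0.8]
gripper_width: 0.0394
grip_force: 67.8
t: 12.77
tool_pos: [0.5332, -0.0118, 0.1028]
ee_rot: [0.11, -3.139, 0.002]
ft_force: [0.2, 0.5, -1.5]
gripper_width: 0.0393
grip_force: 67.9
[ 0.07  0.02 -0.  ] [ 0.53315802 -0.01178561  0.10280297]
lowest [0.04317755 0.04538943 0.05164658 0.09229684]
```

View pics/s9z.png

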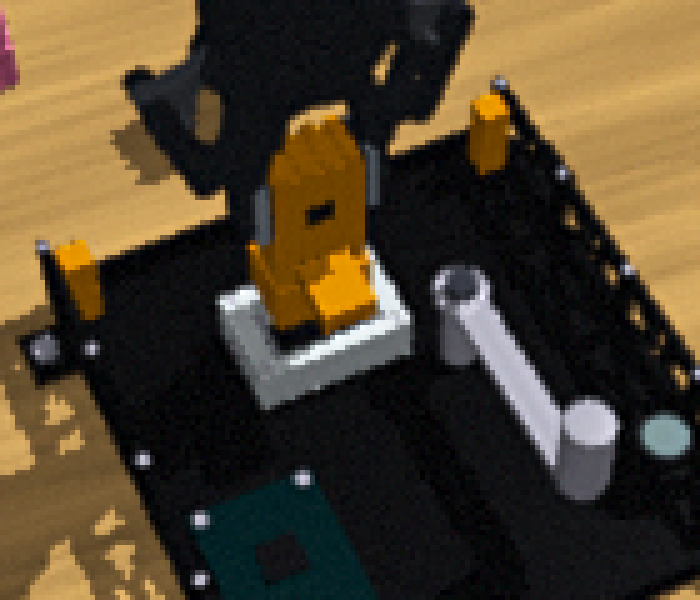

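The block is held upright with its lowest edge about 43 mm above the bench, roughly 15 mm clear of the rim. The wrist force has dropped to its weight (about 1.5 N), and the lever is still along +x, short of the lens.

```bash
python3 -m crank '[[[0,0,0],[0,0,0],1],[[0,0,0],[0,0,0],1],[[0,0,0],[0,0,0],1]]' && python3 -c "
from plant import manip
print(manip.finish_job())"
```

```text
t: 13.07
tool_pos: [0.5332, -0.0118, 0.1029]
ee_rot: [0.11, -3.14, 0.002]
ft_force: [-0.4, -0.6, -1.5]
gripper_width: 0.0391
grip_force: 67.9
the job is handed in; nothing more can be done
None
```

The job is handed in at 13.1 s: the lever is a quarter turn off the toe, within about 1° of square by my measurement and short of the lens, and the block, rocked free, is held upright and still about 15 mm above its pocket.

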